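Index a bush under the microscope and hold the tensioner off

ROBOT

A 7-joint arm with a two-finger parallel gripper is mounted at the origin on the work surface. World frame = base frame: x ahead of the robot, y to its left, z up, the work surface at z = 0. Lengths are in mm, angles in rad, forces in N, time in s.
With the tool pointing down it reaches from about 400 to 875 mm from the base axis. Payload 4.4 kg.
Tool frame: the origin (TCP) lies midway between the tips of the shut fingers; the grasp point (between the pads) lies 19 mm behind it; z points along the fingers, y is the line along which they close (so a half turn about z gives the same grasp; the last joint's range is limited). The gripper opens to 85 mm and grips with 20 to 120 N. Pads are 22 mm wide; open, the fingers measure 114 mm over their backs; the gripper's body (76 mm by 85 mm) begins 54 mm behind the grasp point. The pads swing forward as they close: fully open they stand 13 mm farther back than shut.
Start: joints at [-1.332, 0.628, 0.038, 1.517, -0.027, 0.996, -0.02], TCP at [195.042, 620.062, 203.313] pointing down, gripper open.
Joint ranges: [-3.06, 3.06], [-0.37, 2.12], [-1.25, 1.32], [0.18, 2.47], [-1.1, 4.24], [0.23, 1.98], [-2.94, 2.94]. Speed limits (rad/s): [2.57, 2.57, 3.14, 3.14, 3.14, 3.14, 3.14].

INTERFACE

Orientations are given as [roll, pitch, yaw] about the fixed x, y, z axes, in that order (R = Rz(yaw) Ry(pitch) Rx(roll)).
In Python, from cell import ctrl, get_image, get_calibration gives the robot as it stands.
- The arm moves only by the shell command python3 -m creep 'ROWS'. ROWS is JSON, a list of rows, each an object of numbers: "dx", "dy", "dz": the shift along the world's x, y, z normalised to -1 to 1, where 1 is 0.4 m; "rx", "ry", "rz": the turn, a rotation vector about the world's x, y, z normalised to -1 to 1, where 1 is 2 pi rad; "grip": the closure, from -1 (fully open) to 1 (shut). A call has exactly 5 rows; each row is the pose to reach, as a shift and turn from the pose commanded when the call began, turning the shorter way round; what a row does not reach only later rows make up. A row lasts 1/8 s, in which the tool goes at most 62.5 mm and 10.7 degrees, less where a joint would pass 70% of its speed; a pose out of reach is approached as far as the arm can. A call with a number of a shift or a turn outside -1 to 1 is refused whole. A call with a gripper value outside its range is refused whole. The fingers move at their own pace and stop on an object; the grip force is fixed at half the most. Time passes only in rows, so rows that repeat a pose let the fingers close, or fill a call up. It gives the time, the measured TCP pose, the force, the opening and the grip force at its end, in the units of the state.
- ctrl.read_state(): the state, without advancing time (a new reading comes with each control period).
- get_image(name): name is "side" or "top"; returns the picture (420x560x3 uint8, red, green, blue); there is no depth.
- get_calibration(name): a dict with "mtx" (3x3 intrinsics, pixels), "distortion" ([k1, k2, p1, p2, k3] as OpenCV has them; the pictures are not rectified), "world_from_camera" (4x4, takes a point from camera to world coordinates). Camera axes: x right, y down, z forward; pixel columns grow to the right and rows downward; lengths in mm; the calibration is good to about 2 mm. A picture is of the moment at which its call begins. get_calibration takes no time and is no camera call.
- ctrl.finish_job(): hands the job in; it is judged then, once.
The state is a dict: "clock": time; "qpos": joint angles; "qd": joint speeds; "tau": joint torques, N m; "eef_pos": TCP position; "tool_rot": TCP orientation; "force": force on the tool from outside, world axes, zero at the start; "torque": the same for the moment, N m; "width": finger opening in mm; "gripper_force": force on a finger pad.
Only numpy, scipy, OpenCV 4.12 (cv2) and the standard library are available. Lean on these libraries where they do the work, as an engineer would, in place of code of your own. Each camera call takes 0.05 s, during which the arm holds its last target. There are 200 camera calls.

TASK

Turn the index table by its yellow-capped post, one click the right way, so that the brass bush sits in the detent under the microscope, and let go of the post. Then, for the picture to be taken, use the gripper's fingers to push the red knob of the blue tensioner arm away from the table, past its ratchet click into the green, and keep it held there: finish while still holding it back, it springs home if let go. Leave all bushes seated and don't disturb the other things on the bench.

Things in the scene. Friction and masses are not known exactly. Their poses are not given: they have to be found in the camera images.
- stand: fixed stand: round index table and a microscope. Origin on the table's upright axis at bench height, +x towards the spot under the lens. Square column (30 mm, 282 mm high) at (100, 170) mm; its boom, 250 mm up, carries an upright black tube 37 mm wide at (65, 0) mm, lower end 145 mm above the bench
- lens_spot (a point): the spot on the index table's top (40 mm above the bench) straight under the microscope, 65 mm from the table's axis; fixed to the stand
- index_table (a joint): turn of the index table (disc 190 mm wide, top 40 mm above bench), rad, + anticlockwise from above, 0 at start. Spring detents at -0.873, 0, +0.873 (50 deg), stops 0.1 beyond; 0.3 Nm leaves a detent, it settles when let go near one. Three places for bushes, each amid three 6 mm pins, 65 mm from the axis: at start one under the lens, one 50 deg to either side
- index_post (a point): centre, 90 mm above the bench, of the index table's upright handle post: black, 16 mm diameter, from 40 mm up, with a yellow cap 20 mm in diameter at 90 to 100 mm; 80 mm from the table's axis, across the axis from the middle bush; it turns with the table
- brass_bush: loose golden brass flanged bush, flange 36 mm diameter and 7 mm high, neck 24 mm diameter, 24 mm high in all; origin at the centre of its underside, z up. It sits in one of the two outer places of the index table
- black_bush: loose bush of the same shape, black, in the other outer place; origin at the centre of its underside
- steel_bush: loose bush of the same shape, steel, in the middle place, under the microscope at the start; origin at the centre of its underside
- tensioner (a joint): swing of the blue sprung arm, rad: 0 at rest (roller on the disc's rim), growing anticlockwise from above as the knob goes outward, stop at 0.5. Ratchet click 0.18 to 0.32 (yellow on the scale under the arm's tip), then green 0.34 to 0.5. Never latches, springs back to 0 if let go. At the knob: 2 N to start, 10 N at the click, 7 to 13 N to hold beyond
- tensioner_pivot (a point): on the pivot axis of the tensioner arm, 50 mm above the bench, beside the index table, 150 mm from its axis; fixed
- red_knob (a point): upright round red knob at the free end of the tensioner arm, 16 mm diameter, 50 to 109 mm above the bench; this point on its axis 100 mm above the bench, 125 mm from the pivot. It opens anticlockwise about the pivot (seen from above), away from the index table. The arm lies 42 to 54 mm above the bench
- mouse: bystander: black computer mouse, 100 x 60 x 30 mm, origin centre of its underside
- tape_roll: bystander: orange tape roll lying flat, 90 mm across, 25 mm high, origin centre of its underside
- screwdriver: bystander: screwdriver with a red handle lying to the right of the stand, origin under its middle
- spare_bush: bystander: steel bush of the same shape standing on the bench, origin centre of its underside

How it is judged (in metres and radians):
On the way, in this order (a step that is already met when the one before it is completed fails the run):
1. the brass bush sits still in the detent under the microscope, the post let go and the tensioner still home (horizontal distance between brass_bush and lens_spot below 0.008 m and angle between brass_bush's own z axis and vertical below 0.12 rad and z of brass_bush in the frame of lens_spot below 0.004 m and value of joint tensioner below 0.1 rad and linear speed of brass_bush below 0.01 m/s and distance between the grasp point and index_post above 0.04 m), for 0.3 s.
2. the tensioner arm is pushed past its click by the red knob (value of joint tensioner above 0.33 rad and contact force between the fingers and tensioner above 2 N), for 0.3 s.
At the end, for the whole second after the job is handed in: the brass bush stands seated within 8 mm of the spot under the microscope, the other two bushes are still seated on the index table, the tensioner arm is still and held beyond 0.33 rad by the fingers pressing on the red knob with more than 2.5 N, and the bystanders have moved less than 20 mm (horizontal distance between brass_bush and lens_spot below 0.008 m and angle between each of brass_bush, black_bush, steel_bush's own z axis and vertical below 0.12 rad and z of brass_bush in the frame of lens_spot between -0.004 and 0.004 m and value of joint tensioner above 0.33 rad and velocity of joint tensioner between -0.05 and 0.05 rad/s and contact force between the fingers and tensioner above 2.5 N and z of black_bush in the frame of lens_spot between -0.004 and 0.004 m and z of steel_bush in the frame of lens_spot between -0.004 and 0.004 m and distance of each of mouse, tape_roll, screwdriver, spare_bush from where it was at the start of the episode below 0.02 m); the arm keeps its last pose, push and grip.
It fails at once if a bystander on the bench is displaced by more than 20 mm (distance of any of mouse, tape_roll, screwdriver, spare_bush from where it was at the start of the episode above 0.02 m).
It fails at once if a bush is tipped over or lifted off the index table (angle between any of black_bush, steel_bush, brass_bush's own z axis and vertical above 0.5 rad or z of any of black_bush, steel_bush, brass_bush in the frame of lens_spot above 0.03 m or z of any of black_bush, steel_bush, brass_bush in the frame of lens_spot below -0.015 m).
It also fails if it takes over 53 s, if anything falls off the work surface, if the arm or the gripper's body presses on something with over 40 N, if the wrist force passes 120 N, or if a joint passes its speed limit or range.

## Working session

There is one attempt and no reset: what is moved stays moved. The work goes in short steps, Python scripts to look and compute and a shell command to move; the robot and the scene stay as the last step left them, time stands still between calls to the robot, and variables do not carry over. Pictures are saved under pics/ and viewed, at most 10 in all, crops included, and the job is handed in when it is done.

```bash
mkdir -p pics
python3 - <<'E'
from cell import ctrl,get_image,get_calibration
import cv2,numpy as np
for n in("top","side"):
    im=get_image(n);cv2.imwrite(f"pics/{n}0.png",im[:,:,::-1]);c=get_calibration(n);print(n,np.round(c["mtx"],1).tolist(),c["distortion"],np.round(c["world_from_camera"],3).tolist())
s=ctrl.read_state();print({k:np.round(v,3).tolist() for k,v in s.items()})
E
```

```text
top [[384.4, 0.0, 283.5], [0.0, 384.4, 206.8], [0.0, 0.0, 1.0]] [0.01633165 0.         0.         0.         0.        ] [[-0.015, -0.984, 0.177, 298.431], [-0.999, 0.02, 0.027, -28.242], [-0.03, -0.177, -0.984, 1099.311], [0.0, 0.0, 0.0, 1.0]]
side [[405.6, 0.0, 280.9], [0.0, 405.6, 203.0], [0.0, 0.0, 1.0]] [-0.05482555  0.          0.          0.          0.        ] [[0.898, -0.324, 0.297, 135.764], [-0.439, -0.633, 0.638, -748.525], [-0.019, -0.703, -0.711, 907.187], [0.0, 0.0, 0.0, 1.0]]
{'clock': 0.1, 'qpos': [-1.332, 0.629, 0.038, 1.518, -0.027, 0.996, -0.02], 'qd': [0.001, -0.003, 0.0, -0.002, 0.0, -0.001, -0.001], 'tau': [0.003, -56.454, 1.23, -19.398, 0.011, 0.005, -0.0], 'eef_pos': [194.84, 619.475, 202.497], 'tool_rot': [-3.14, 0.0, 2.837], 'force': [-0.6, 0.263, -0.728], 'torque': [-0.015, 0.034, -0.036], 'gripper_force': 0.0, 'width': 85.295}
```

View pics/top0.png

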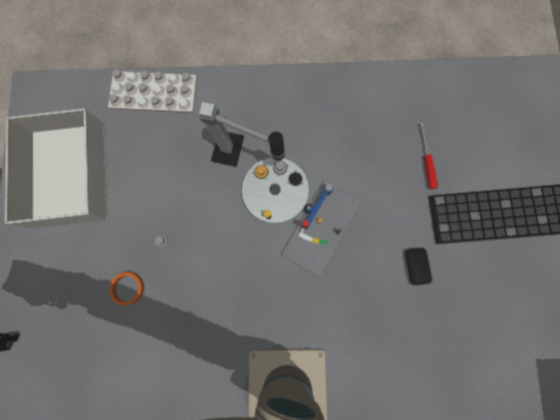

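View pics/side0.png

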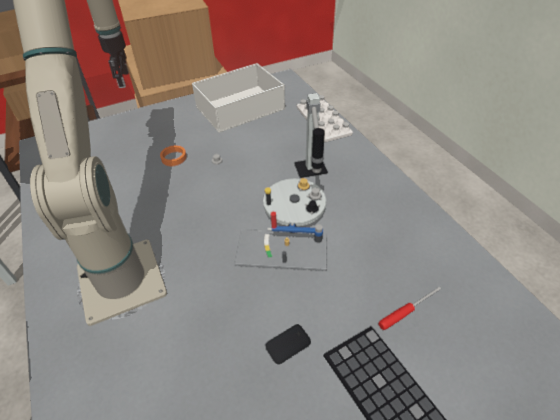

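The top view shows the table at about (275,190), the post cap (267,214), brass (261,171), steel (281,167), black (295,179), the red knob (305,224) and the pivot near (328,189). In the side view the cap is at (268,190), the knob at (274,216). I'll enlarge both for accurate pixels.

Run:
```python
import cv2,numpy as np
a=cv2.imread("pics/top0.png")[140:260,200:360];b=cv2.imread("pics/side0.png")[150:280,220:360]
o=np.hstack([cv2.resize(a,(400*2//2,300),interpolation=3),cv2.resize(b,(323,300),interpolation=3)])
cv2.imwrite("pics/z1.png",cv2.resize(a,(800,600),interpolation=3));cv2.imwrite("pics/z2.png",cv2.resize(b,(646,600),interpolation=3))
```

```text
(no output)
```

View pics/z1.png

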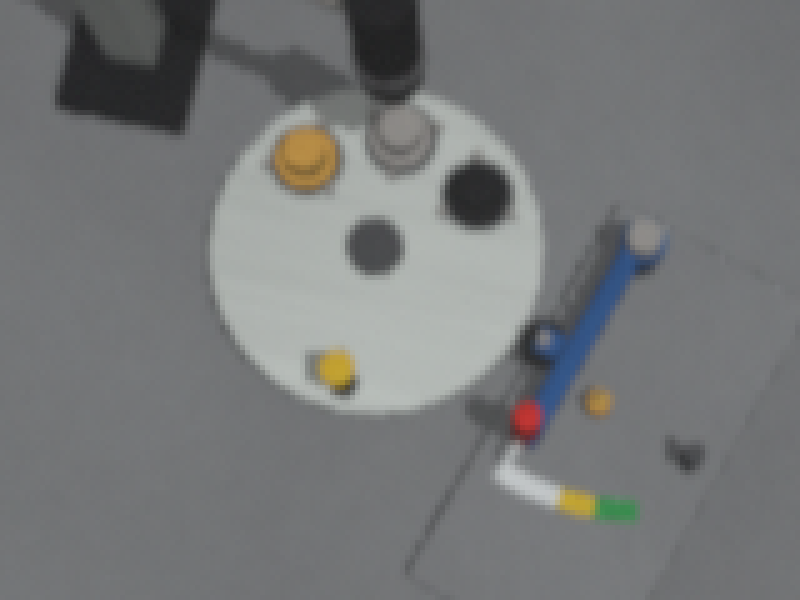

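View pics/z2.png

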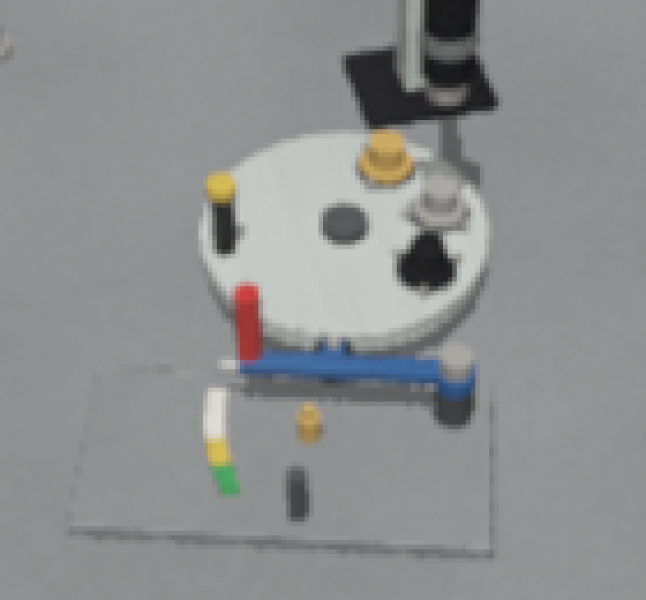

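```bash
cat > h.py <<'E'
from cell import ctrl,get_image,get_calibration
import cv2,numpy as np
def ray(n,uv,z):
    c=get_calibration(n);T=np.array(c["world_from_camera"])
    p=cv2.undistortPoints(np.array([[uv]],float),np.array(c["mtx"]),np.array(c["distortion"]))[0,0]
    d=T[:3,:3]@[p[0],p[1],1];o=T[:3,3];return (o+d*(z-o[2])/d[2])[:2]
def T_(p,z): return ray("top",(200+p[0]/5-.4,140+p[1]/5-.4),z)
def S_(p,z): return ray("side",(220+p[0]/4.614-.4,150+p[1]/4.614-.4),z)
E
python3 - <<'E'
from h import *
P=dict(hub=((375,246),(344,223),40),cap=((338,367),(221,182),100),knob=((527,413),(246,289),109),piv=((646,234),(456,353),66),brass=((306,152),(386,137),64),steel=((402,125),(440,178),64),orangepin=((600,397),(309,408),30))
R={}
for k,(t,s,z) in P.items():
    a,b=T_(t,z),S_(s,z);R[k]=(a+b)/2;print(k,a.round(1),b.round(1),R[k].round(1))
h=R["hub"]
for k in R:
    d=R[k]-h;print(k,np.hypot(*d).round(1),np.degrees(np.arctan2(d[1],d[0])).round(1))
d=R["knob"]-R["piv"];print("knob-piv",np.hypot(*d),np.degrees(np.arctan2(*d[::-1])))
E
```

```text
hub [541.4  25. ] [543.2  31.1] [542.3  28.1]
cap [462.7  42.2] [463.1  45.1] [462.9  43.7]
knob [435.1 -56.5] [434.2 -53.7] [434.6 -55.1]
piv [ 538.9 -125.5] [ 539.7 -121.1] [ 539.3 -123.3]
brass [590.5  61.7] [594.9  69.8] [592.7  65.8]
steel [604.8   7.9] [607.4  18.2] [606.1  13.1]
orangepin [454.2 -99.8] [455.4 -92.4] [454.8 -96.1]
hub 0.0 0.0
cap 81.0 168.9
knob 136.0 -142.3
piv 151.4 -91.1
brass 62.9 36.8
steel 65.5 -13.2
orangepin 151.9 -125.2
knob-piv 124.93613883862025 146.92245354109883
```

```bash
R='{"dx":0.33,"dy":-0.72,"dz":0,"rz":0.017,"grip":-1}'; python3 -m creep '[{"dx":0.33,"dy":-0.72,"dz":0,"rz":0.017,"grip":-1},{"dx":0.33,"dy":-0.72,"dz":0,"rz":0.017,"grip":-1},{"dx":0.33,"dy":-0.72,"dz":0,"rz":0.017,"grip":-1},{"dx":0.33,"dy":-0.72,"dz":0,"rz":0.017,"grip":-1},{"dx":0.33,"dy":-0.72,"dz":0,"rz":0.017,"grip":-1}]'; python3 -c "
from cell import ctrl;print(ctrl.read_state()['qpos'])"
```

```text
[-1.33182347  0.62923838  0.03844321  1.51825021 -0.02699182  0.99632724
 -0.01998352]$[0]: bad value
```

```bash
python3 -m creep '[{"dx":0.33,"dy":-0.72,"dz":0,"rx":0,"ry":0,"rz":0.017,"grip":-1},{"dx":0.33,"dy":-0.72,"dz":0,"rx":0,"ry":0,"rz":0.017,"grip":-1},{"dx":0.33,"dy":-0.72,"dz":0,"rx":0,"ry":0,"rz":0.017,"grip":-1},{"dx":0.33,"dy":-0.72,"dz":0,"rx":0,"ry":0,"rz":0.017,"grip":-1},{"dx":0.33,"dy":-0.72,"dz":0,"rx":0,"ry":0,"rz":0.017,"grip":-1}]'; python3 -c "
from cell import ctrl;print(ctrl.read_state()['qpos'])"
```

```text
clock: 0.72
eef_pos: [325.8, 334.0, 203.2]
tool_rot: [-3.141, 0.0, 2.944]
force: [1.4, 0.0, -0.3]
width: 85.7
gripper_force: 0.0
[-0.87203223  0.36955605  0.01888547  2.01046517 -0.00957799  0.76164947
  0.52548851]
```

```bash
python3 -m creep '[{"dx":0.343,"dy":-0.725,"dz":0,"rx":0,"ry":0,"rz":0,"grip":-1},{"dx":0.343,"dy":-0.725,"dz":0,"rx":0,"ry":0,"rz":0,"grip":-1},{"dx":0.343,"dy":-0.725,"dz":0,"rx":0,"ry":0,"rz":0,"grip":-1},{"dx":0.343,"dy":-0.725,"dz":0,"rx":0,"ry":0,"rz":0,"grip":-1},{"dx":0.343,"dy":-0.725,"dz":-0.01,"rx":0,"ry":0,"rz":0,"grip":-1}]'; python3 -m creep '[{"dx":0,"dy":0,"dz":-0.1,"rx":0,"ry":0,"rz":0,"grip":-1},{"dx":0,"dy":0,"dz":-0.2,"rx":0,"ry":0,"rz":0,"grip":-1},{"dx":0,"dy":0,"dz":-0.3,"rx":0,"ry":0,"rz":0,"grip":-1},{"dx":0,"dy":0,"dz":-0.32,"rx":0,"ry":0,"rz":0,"grip":-1},{"dx":0,"dy":0,"dz":-0.32,"rx":0,"ry":0,"rz":0,"grip":-1}]'
```

```text
clock: 1.35
eef_pos: [459.6, 51.8, 199.9]
tool_rot: [3.141, 0.001, 2.944]
force: [1.1, -0.3, -0.3]
width: 85.3
gripper_force: 0.0
clock: 1.98
eef_pos: [458.9, 53.6, 71.9]
tool_rot: [-3.141, -0.0, 2.944]
force: [0.1, 0.5, 0.2]
width: 85.3
gripper_force: 0.0
```

```bash
python3 -m creep '[{"dx":0.012,"dy":-0.024,"dz":-0.035,"rx":0,"ry":0,"rz":0,"grip":-1},{"dx":0.012,"dy":-0.024,"dz":-0.035,"rx":0,"ry":0,"rz":0,"grip":-1},{"dx":0.012,"dy":-0.024,"dz":-0.035,"rx":0,"ry":0,"rz":0,"grip":0},{"dx":0.012,"dy":-0.024,"dz":-0.035,"rx":0,"ry":0,"rz":0,"grip":0.4},{"dx":0.012,"dy":-0.024,"dz":-0.035,"rx":0,"ry":0,"rz":0,"grip":0.4}]'
python3 - <<'E'
from h import *
a=cv2.resize(get_image("top")[140:260,200:360,::-1],(640,480),interpolation=3)
cv2.imwrite("pics/g1.png",a)
E
```

```text
clock: 2.6
eef_pos: [463.8, 44.2, 58.0]
tool_rot: [3.141, 0.0, 2.944]
force: [0.6, 0.3, 0.1]
width: 32.3
gripper_force: 0.0
```

View pics/g1.png

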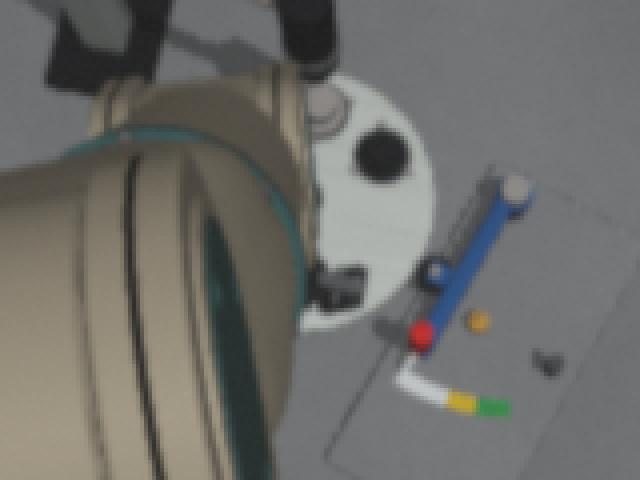

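The gripper straddles the post (fingers at about (345,290)); the wrist hides the rest. I'll check the side view for clearance to the boom.

Run:
```python
from h import *
cv2.imwrite("pics/g2.png",cv2.resize(get_image("side")[20:300,130:430,::-1],(640,597),interpolation=3))
```

```text
(no output)
```

View pics/g2.png

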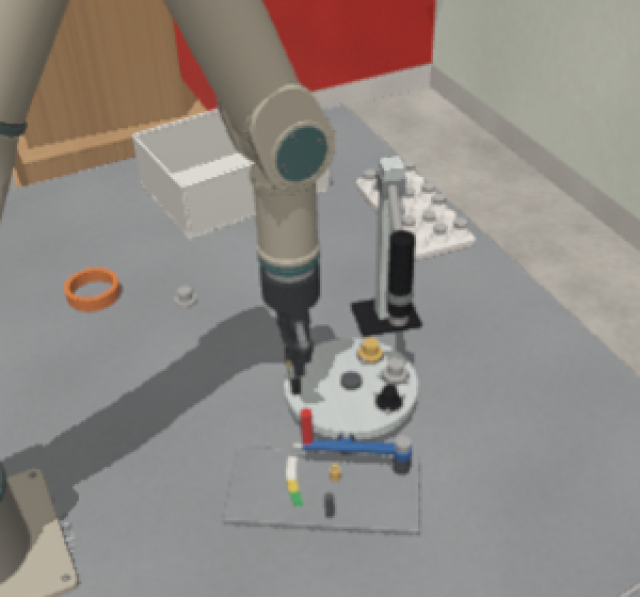

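The side view shows the vertical wrist well clear of the microscope, fingers around the post. Close.

```bash
python3 -m creep '[{"dx":0,"dy":0,"dz":0,"rx":0,"ry":0,"rz":0,"grip":0.7},{"dx":0,"dy":0,"dz":0,"rx":0,"ry":0,"rz":0,"grip":0.9},{"dx":0,"dy":0,"dz":0,"rx":0,"ry":0,"rz":0,"grip":1},{"dx":0,"dy":0,"dz":0,"rx":0,"ry":0,"rz":0,"grip":1},{"dx":0,"dy":0,"dz":0,"rx":0,"ry":0,"rz":0,"grip":1}]'
python3 - <<'E'
from h import *
c=np.array([542.3,28.1]);p=ctrl.read_state()["eef_pos"][:2]-c;q=p
for a in range(5,55,5):
    t=-np.radians(a);v=np.array([[np.cos(t),-np.sin(t)],[np.sin(t),np.cos(t)]])@p
    print(a,((v-q)/400).round(4),round(-(a-(25 if a>25 else 0))/360,4))
    if a==25:q=v
E
```

```text
clock: 3.32
eef_pos: [463.6, 43.9, 58.1]
tool_rot: [3.142, 0.0, 2.944]
force: [-1.0, 0.2, 5.1]
width: 17.1
gripper_force: 58.4
5 [0.0042 0.017 ] -0.0139
10 [0.0099 0.0335] -0.0278
15 [0.0169 0.0495] -0.0417
20 [0.0254 0.0649] -0.0556
25 [0.0352 0.0794] -0.0694
30 [0.011  0.0136] -0.0139
35 [0.0231 0.0262] -0.0278
40 [0.0363 0.0377] -0.0417
45 [0.0504 0.0481] -0.0556
50 [0.0654 0.0571] -0.0694
```

```bash
python3 -m creep '[{"dx":0.0042,"dy":0.017,"dz":0,"rx":0,"ry":0,"rz":-0.0139,"grip":1},{"dx":0.0099,"dy":0.0335,"dz":0,"rx":0,"ry":0,"rz":-0.0278,"grip":1},{"dx":0.0169,"dy":0.0495,"dz":0,"rx":0,"ry":0,"rz":-0.0417,"grip":1},{"dx":0.0254,"dy":0.0649,"dz":0,"rx":0,"ry":0,"rz":-0.0556,"grip":1},{"dx":0.0352,"dy":0.0794,"dz":0,"rx":0,"ry":0,"rz":-0.0694,"grip":1}]'
```

```text
clock: 3.95
eef_pos: [479.1, 75.1, 58.2]
tool_rot: [3.141, 0.002, 2.504]
force: [1.4, -3.3, 2.3]
width: 16.9
gripper_force: 58.6
```

```bash
python3 -m creep '[{"dx":0.011,"dy":0.0136,"dz":0,"rx":0,"ry":0,"rz":-0.0139,"grip":1},{"dx":0.0231,"dy":0.0262,"dz":0,"rx":0,"ry":0,"rz":-0.0278,"grip":1},{"dx":0.0363,"dy":0.0377,"dz":0,"rx":0,"ry":0,"rz":-0.0417,"grip":1},{"dx":0.0504,"dy":0.0481,"dz":0,"rx":0,"ry":0,"rz":-0.0556,"grip":1},{"dx":0.0654,"dy":0.0571,"dz":0,"rx":0,"ry":0,"rz":-0.0694,"grip":1}]'
python3 -m creep '[{"dx":0,"dy":0,"dz":0,"rx":0,"ry":0,"rz":0,"grip":1},{"dx":0,"dy":0,"dz":0,"rx":0,"ry":0,"rz":0,"grip":0.8},{"dx":0,"dy":0,"dz":0,"rx":0,"ry":0,"rz":0,"grip":0.4},{"dx":0,"dy":0,"dz":0,"rx":0,"ry":0,"rz":0,"grip":-0.2},{"dx":0,"dy":0,"dz":0,"rx":0,"ry":0,"rz":0,"grip":-0.6}]'
```

```text
clock: 4.58
eef_pos: [505.8, 96.3, 58.2]
tool_rot: [3.14, 0.004, 2.067]
force: [-0.8, -7.1, 3.2]
width: 16.8
gripper_force: 58.9
clock: 5.2
eef_pos: [503.7, 99.1, 57.7]
tool_rot: [-3.141, -0.001, 2.072]
force: [-1.0, -0.2, 0.4]
width: 61.2
gripper_force: 0.0
```

```bash
python3 -m creep '[{"dx":0,"dy":0,"dz":0.05,"rx":0,"ry":0,"rz":0,"grip":-0.6},{"dx":0,"dy":0,"dz":0.15,"rx":0,"ry":0,"rz":0,"grip":-0.6},{"dx":0,"dy":0,"dz":0.28,"rx":0,"ry":0,"rz":0,"grip":-0.6},{"dx":0,"dy":0,"dz":0.35,"rx":0,"ry":0,"rz":0,"grip":-0.6},{"dx":0,"dy":0,"dz":0.35,"rx":0,"ry":0,"rz":0,"grip":-0.6}]'
python3 -m creep '[{"dx":-0.06,"dy":-0.13,"dz":0,"rx":0,"ry":0,"rz":0.02,"grip":-0.2},{"dx":-0.12,"dy":-0.26,"dz":0,"rx":0,"ry":0,"rz":0.045,"grip":-0.1},{"dx":-0.173,"dy":-0.385,"dz":0,"rx":0,"ry":0,"rz":0.0786,"grip":0.1},{"dx":-0.173,"dy":-0.385,"dz":0,"rx":0,"ry":0,"rz":0.0786,"grip":0.1},{"dx":-0.173,"dy":-0.385,"dz":0,"rx":0,"ry":0,"rz":0.0786,"grip":0.1}]'
python3 - <<'E'
from h import *
a=cv2.resize(get_image("top")[140:260,200:360,::-1],(400,300),interpolation=3)
b=cv2.resize(get_image("side")[150:280,220:360,::-1],(400,371),interpolation=3)[:300]
cv2.imwrite("pics/k1.png",np.hstack([a,b]))
E
```

```text
clock: 5.82
eef_pos: [505.3, 99.2, 199.9]
tool_rot: [3.137, 0.001, 2.072]
force: [0.4, 0.4, -0.3]
width: 68.2
gripper_force: 0.0
clock: 6.45
eef_pos: [434.5, -54.8, 197.2]
tool_rot: [3.141, -0.001, 2.564]
force: [-0.9, 0.3, -0.1]
width: 38.4
gripper_force: 0.0
```

View pics/k1.png

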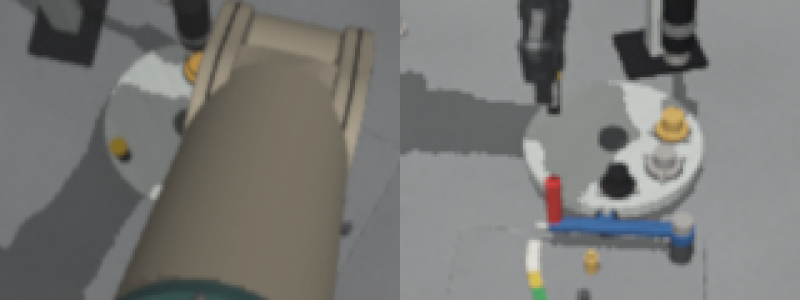

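Brass is under the lens (side crop (672,112), where steel was), post released. Descend astride the knob.

```bash
python3 -m creep '[{"dx":0,"dy":0,"dz":-0.1,"rx":0,"ry":0,"rz":0,"grip":0.1},{"dx":0,"dy":0,"dz":-0.18,"rx":0,"ry":0,"rz":0,"grip":0.1},{"dx":0,"dy":0,"dz":-0.25,"rx":0,"ry":0,"rz":0,"grip":0.1},{"dx":0,"dy":0,"dz":-0.31,"rx":0,"ry":0,"rz":0,"grip":0.1},{"dx":0,"dy":0,"dz":-0.31,"rx":0,"ry":0,"rz":0,"grip":0.1}]'
python3 - <<'E'
from h import *
b=cv2.resize(get_image("side")[150:280,220:360,::-1],(646,600),interpolation=3)
cv2.imwrite("pics/k2.png",b)
s=ctrl.read_state();c=np.array([539.3,-123.3]);p=np.array(s["eef_pos"][:2]);k=np.array([434.6,-55.1])-c
# centre of tool leads so that pushing pad (width/2 behind) touches knob (8 mm): offset along push dir
off=s["width"]/2-8
for a in np.radians([0,4,8,12,16,20,24,25.5]):
    R=np.array([[np.cos(a),-np.sin(a)],[np.sin(a),np.cos(a)]]);v=R@k;t=np.array([-v[1],v[0]])/np.hypot(*v)
    print(round(np.degrees(a),1),((c+v+off*t-p)/400).round(4),round(a/2/np.pi,4))
E
```

```text
clock: 7.18
eef_pos: [433.7, -53.9, 72.3]
tool_rot: [-3.14, -0.004, 2.567]
force: [-0.5, -0.6, -0.7]
width: 38.6
gripper_force: 0.0
0.0 [-0.0151 -0.0258] 0.0
4.0 [-0.0247 -0.0454] 0.0111
8.0 [-0.0329 -0.0658] 0.0222
12.0 [-0.0396 -0.0866] 0.0333
16.0 [-0.0448 -0.1078] 0.0444
20.0 [-0.0486 -0.1294] 0.0556
24.0 [-0.0509 -0.1512] 0.0667
25.5 [-0.0513 -0.1594] 0.0708
```

View pics/k2.png

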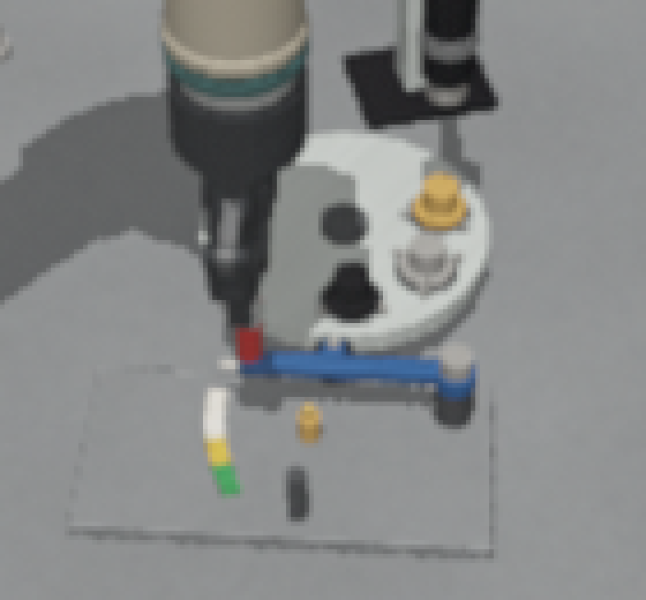

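Fingers straddle the knob (red visible at (249,345) below the tips); brass at (440,180), seated. Push.

```bash
python3 -m creep '[{"dx":-0.0151,"dy":-0.0258,"dz":0,"rx":0,"ry":0,"rz":0,"grip":0.1},{"dx":-0.0247,"dy":-0.0454,"dz":0,"rx":0,"ry":0,"rz":0.0111,"grip":0.1},{"dx":-0.0329,"dy":-0.0658,"dz":0,"rx":0,"ry":0,"rz":0.0222,"grip":0.1},{"dx":-0.0396,"dy":-0.0866,"dz":0,"rx":0,"ry":0,"rz":0.0333,"grip":0.1},{"dx":-0.0448,"dy":-0.1078,"dz":0,"rx":0,"ry":0,"rz":0.0444,"grip":0.1}]'
python3 -m creep '[{"dx":-0.0038,"dy":-0.0216,"dz":0,"rx":0,"ry":0,"rz":0.0112,"grip":0.1},{"dx":-0.0061,"dy":-0.0434,"dz":0,"rx":0,"ry":0,"rz":0.0223,"grip":0.1},{"dx":-0.0061,"dy":-0.0434,"dz":0,"rx":0,"ry":0,"rz":0.0223,"grip":0.1},{"dx":-0.0061,"dy":-0.0434,"dz":0,"rx":0,"ry":0,"rz":0.0223,"grip":0.1},{"dx":-0.0061,"dy":-0.0434,"dz":0,"rx":0,"ry":0,"rz":0.0223,"grip":0.1}]'
python3 - <<'E'
from h import *
b=cv2.resize(get_image("side")[150:280,220:360,::-1],(646,600),interpolation=3)
cv2.imwrite("pics/k3.png",b)
E
```

```text
clock: 7.85
eef_pos: [417.8, -97.1, 74.8]
tool_rot: [3.139, 0.002, 2.848]
force: [3.2, 6.0, -2.0]
width: 38.5
gripper_force: 3.7
clock: 8.48
eef_pos: [415.0, -114.1, 74.7]
tool_rot: [3.139, 0.001, 2.986]
force: [3.3, 6.6, -1.4]
width: 38.6
gripper_force: 3.8
```

View pics/k3.png

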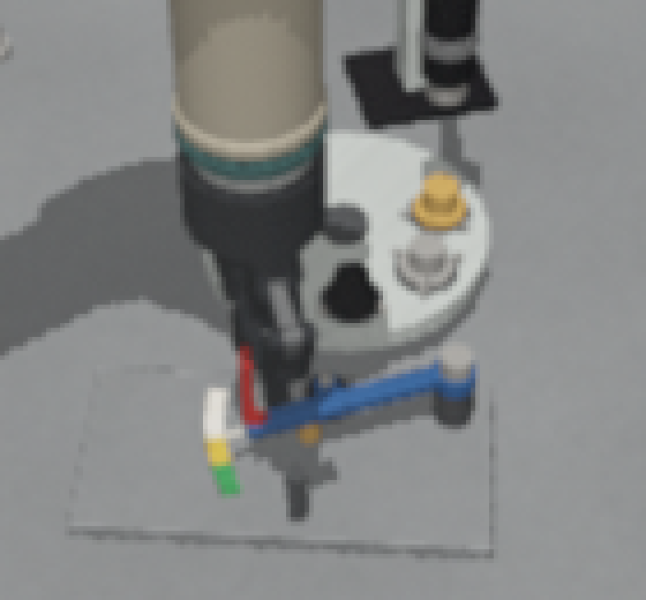

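The arm has swung, but its tip (around (235,435)) looks short of the green; measure.

Run:
```python
from h import *
c=np.array([539.3,-123.3])
def ang(p): d=p-c;return round(np.degrees(np.arctan2(d[1],d[0]))-146.9,1),np.hypot(*d).round(1),p.round(1)
print("rest knob base",ang(S_((250,357),54)),"now base",ang(S_((258,420),54)),"now top",ang(S_((246,352),109)))
for n,p in dict(yel0=(217,440),yel1=(219,465),gr1=(230,493)).items(): print(n,ang(S_(p,10)))
print("armtip rest",ang(S_((243,366),54)), "now",ang(S_((248,430),54)))
```

```text
rest knob base (np.float64(1.7), np.float64(124.8), array([432.8, -58.3])) now base (np.float64(24.6), np.float64(124.8), array([ 415.9, -105. ])) now top (np.float64(21.9), np.float64(128.6), array([413.2, -98.3]))
yel0 (np.float64(13.7), np.float64(146.5), array([401.1, -74.7]))
yel1 (np.float64(21.2), np.float64(148.4), array([394.1, -92.8]))
gr1 (np.float64(29.9), np.float64(148.4), array([ 391.1, -115. ]))
armtip rest (np.float64(5.1), np.float64(128.5), array([425.9, -62.9])) now (np.float64(27.0), np.float64(132.7), array([ 407.4, -109.1]))
```

Parallax explained it: the knob base has swung 22.9° (0.40 rad), mid-green, with 7.4 N. Let it settle, then hand in.

```bash
python3 -m creep '[{"dx":0,"dy":0,"dz":0,"rx":0,"ry":0,"rz":0,"grip":0.1},{"dx":0,"dy":0,"dz":0,"rx":0,"ry":0,"rz":0,"grip":0.1},{"dx":0,"dy":0,"dz":0,"rx":0,"ry":0,"rz":0,"grip":0.1},{"dx":0,"dy":0,"dz":0,"rx":0,"ry":0,"rz":0,"grip":0.1},{"dx":0,"dy":0,"dz":0,"rx":0,"ry":0,"rz":0,"grip":0.1}]' && python3 -c "
from cell import ctrl;print(ctrl.finish_job())"
```

```text
clock: 9.15
eef_pos: [415.0, -114.0, 74.7]
tool_rot: [3.139, 0.001, 2.986]
force: [1.6, 7.8, -2.0]
width: 38.7
gripper_force: 3.8
the job is handed in; nothing more can be done
None
```

I turned the table one click clockwise so the brass bush sits under the microscope, let go of the post, then pushed the knob into the green (about 0.40 rad measured from the camera, about 8 N at the wrist). I handed the job in at 9.15 s while still holding it; the hand-in gave no verdict.

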